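# Load a cell into the bench test holder and latch its clamp arm

### The job

Put the loose cell into the test holder, flat end against the coil spring and button end against the fixed contact, lying fully home in the cradle. Then press the sprung clamp arm down over it until the catch holds the arm by itself. Leave the other things on the bench where they are.

Things in the scene. Friction and masses are not known exactly. Their poses are not given: they have to be found in the camera images.
- holder: Test holder screwed to the bench, base 184 x 70 x 14 mm. Origin: underside, below the seat. +x runs along the cradle from the spring to the fixed contact, z up. Spring block x -70..-52 mm, 44 wide, top z 60. Contact wall x 36..43, 36 wide, top z 48. Hinge bracket x 59..77, top z 74. Pawl x -104..-76, 20 wide, top z 87. V cradle between: 33 wide, x -30..32, sides open to z 14 for fingers.
- seat (a point): Where the cell's centre lies when home, 42.5 mm above the bench, axes as the holder's. Cradle floor 16.5 mm below. The spring's contact plate (16 x 18 mm, centred at seat height) faces +x, at x -26 mm when free, can be pushed to -50; 450 N/m, 1.8 N at first touch. The home cell (x -34..36) presses it 8 mm; the wall top is 5.5 mm above seat height, so the button end is lowered behind it last.
- cell: Plain grey cylindrical cell, 33 mm diameter, body 68 mm long, about 0.14 kg, lying on the bench. Origin: its centre (on the axis, mid body). +x along the axis to the button end; flat end at x -34 mm. It can roll.
- cell_button (a point): Tip of the cell's small round metal button (10 mm across, 2 mm high), 36 mm from the cell's centre. A black band circles the sleeve near this end.
- clamp_arm (a joint): Clamp arm hinge, rad: 0 = level and latched, 1.2 = fully up (springs there and leans over the cradle, so come in from the side or spring end, leaning to the spring end), stop -0.03. Flat bar 18 wide, 6 thick, 146 mm from hinge to catch pin; a sprung foot 11 mm below it meets the cell. 2 to 4 N at the pad to move, about 9 N near 0.08 where the pin wedges the pawl aside; latches just below 0.
- clamp_pad (a point): Centre of the ribbed rubber pad (30 x 18 mm) on the arm's upper face, 115 mm from the hinge, 5.5 mm above the hinge line: press here. When the arm is up this face looks away from the spring end, so draw it over and down along the arc about clamp_hinge. The pawl begins 29 mm beyond the pad's centre.
- clamp_hinge (a point): Centre of the arm's hinge, at holder x +68 mm, z 68 mm; axis along the holder's y. The level arm runs from here along the holder's -x.
- piston_pin: Bystander: plain metal tube standing upright, 30 mm across, 62 mm high; not the cell. Origin under its centre.
- bearing: Bystander: ball bearing lying flat, 52 mm across, 15 mm high.
- calliper: Bystander: calliper lying flat, 230 mm long, 13 mm high.

How it is judged:
On the way:
1. the cell lies home in the cradle, button to the fixed contact, while the clamp arm is still up (x of cell in the frame of seat between -0.004 and 0.004 m and y of cell in the frame of seat between -0.004 and 0.004 m and z of cell in the frame of seat between -0.004 and 0.004 m and angle between the x axis of cell and the x axis of holder, either way round below 0.09 rad and x of cell_button in the frame of seat above 0.02 m and value of joint clamp_arm above 0.6 rad), for 0.2 s.
At the end, for the whole second after the job is handed in: the clamp arm is down in its catch (within 0.025 rad of level) and the cell lies still, home in the cradle: centre within 4 mm of the seat along each axis, in line within 5 degrees, button end to the fixed contact (value of joint clamp_arm below 0.025 rad and x of cell in the frame of seat between -0.004 and 0.004 m and y of cell in the frame of seat between -0.004 and 0.004 m and z of cell in the frame of seat between -0.004 and 0.004 m and angle between the x axis of cell and the x axis of holder, either way round below 0.09 rad and x of cell_button in the frame of seat above 0.02 m and linear speed of cell below 0.02 m/s); the robot touches nothing.
It fails at once if a bystander is moved by more than 4 cm (distance of any of piston_pin, bearing, calliper from where it was at the start of the episode above 0.04 m).
It also fails if it takes over 56 s, if anything falls off the work surface, if the arm or the gripper's body presses on something with over 40 N, if the wrist force passes 120 N, or if a joint passes its speed limit or range.

### The arm

A 6-joint arm with a two-finger parallel gripper is mounted at the origin on a cart in front of the work surface, level with it; the furniture and walls round the work are solid. World frame = base frame: x ahead of the robot, y to its left, z up, the work surface at z = 0. Lengths are in m, angles in rad, forces in N, time in s.
With the tool pointing down it reaches from about 0.3 to 0.825 m from the base axis. Payload 5.4 kg.
Tool frame: the origin (TCP) lies midway between the tips of the shut fingers; the grasp point (between the pads) lies 19 mm behind it; z points along the fingers, y is the line along which they close (so a half turn about z gives the same grasp; the last joint's range is limited). The gripper opens to 92 mm and grips with 3 to 60 N. Pads are 20 mm wide; open, the fingers measure 128 mm over their backs; the gripper's body (75 mm by 189 mm) begins 69 mm behind the grasp point.
Start: joints at [1.009, 0.158, 1.597, -0, 1.386, -0.21], TCP at [0.198, 0.54, 0.184] pointing down, gripper open.
Joint ranges: [-2.91, 2.91], [-0.94, 2.29], [0.18, 2.7], [-1.29, 4.43], [0.17, 2.64], [-3, 3]. Speed limits (rad/s): [2.57, 2.57, 3.14, 3.14, 3.14, 3.14].

### API

Orientations are given as [roll, pitch, yaw] about the fixed x, y, z axes, in that order (R = Rz(yaw) Ry(pitch) Rx(roll)).
In Python, from bench import r gives the robot as it stands.
- The arm moves only by the tool carry_out, never from a script. Its argument "deltas" is a list of rows, each an object with "offset": the shift along the tool's x, y, z in m, a list of three; "dr": the turn, a rotation vector about the tool's x, y, z in rad, a list of three; "jaw": the finger opening in m, from 0 to 0.0919. In form: [{"offset": [x, y, z], "dr": [ax, ay, az], "jaw": jaw}, ...]. A call has 1 to 8 rows; each row is the pose to reach, as a shift and turn from the pose commanded when the call began, along the tool's axes at that moment; what a row does not reach only later rows make up. A row lasts 1/8 s, in which the tool goes at most 62.5 mm and 10.7 degrees, less where a joint would pass 70% of its speed; a pose out of reach is approached as far as the arm can. A call with a gripper value outside its range is refused whole. The fingers move at their own pace and stop on an object; "squeeze" is the grip in N (left out, the last holds). Time passes only in rows, so rows that repeat a pose let the fingers close. It gives the time, the measured TCP pose, the force, the opening and the grip force at its end, in the units of the state.
- r.sense(): the state, without advancing time (a new reading comes with each control period).
- r.get_image(name): name is "scene" or "side" or "wrist"; returns a dict with "frame" (384x512x3 uint8, blue, green, red), "camera_matrix" (3x3 intrinsics, pixels), "pose" (4x4, takes a point from camera to world coordinates). Camera axes: x right, y down, z forward; pixel columns grow to the right and rows downward; lengths in m; the calibration is good to about 2 mm. A picture is of the moment at which its call begins. There is no depth.
- r.close_job(): hands the job in; it is judged then, once.
The state is a dict: "time": time; "joint_positions": joint angles; "qd": joint speeds; "tau": joint torques, N m; "tcp_pos": TCP position; "orientation": TCP orientation; "contact_force": force on the tool from outside, world axes, zero at the start; "torque": the same for the moment, N m; "grip_width": finger opening in m; "grip_force": force on a finger pad.
Only numpy, scipy, OpenCV 4.12 (cv2) and the standard library are available. Lean on these libraries where they do the work, as an engineer would, in place of code of your own. Each camera call takes 0.05 s, during which the arm holds its last target. There are 200 camera calls.

## Working session

There is one attempt and no reset: what is moved stays moved. The work goes in short steps, Python scripts to look and compute and a tool call to move; the robot and the scene stay as the last step left them, time stands still between calls to the robot, and variables do not carry over. Pictures are saved under pics/ and viewed, at most 10 in all, crops included, and the job is handed in when it is done.

Besides the shell and the picture viewer there is one more tool, called as name([rows], argument=value, ...), one row to a line, values as JSON. carry_out: Moves the arm, as the interface text tells. Its arguments: {"type":"object","properties":{"deltas":{"type":"array"},"squeeze":{"type":"number"}},"required":["deltas"]}

```bash
mkdir -p pics; ls; python3 - <<'E'
from bench import r
import cv2,numpy as np
for n in("scene","side"):
    d=r.get_image(n);cv2.imwrite(f"pics/{n}0.png",d["frame"]);np.savez(f"{n}0.npz",**d)
    print(n,d["camera_matrix"].round(1).tolist(),d["pose"].round(3).tolist())
print(r.sense())
E
```

```text
pics
scene [[475.0, 0.0, 263.3], [0.0, 475.0, 191.3], [0.0, 0.0, 1.0]] [[0.237, 0.508, -0.828, 1.512], [0.971, -0.142, 0.191, -0.274], [-0.021, -0.849, -0.527, 0.709], [0.0, 0.0, 0.0, 1.0]]
side [[427.4, 0.0, 251.7], [0.0, 427.4, 190.5], [0.0, 0.0, 1.0]] [[0.321, 0.763, -0.561, 1.141], [0.947, -0.252, 0.2, -0.273], [0.011, -0.596, -0.803, 0.975], [0.0, 0.0, 0.0, 1.0]]
{'time': 0.1, 'joint_positions': array([ 1.00892898e+00,  1.58989543e-01,  1.59809675e+00, -4.25435005e-05,
        1.38619512e+00, -2.10114338e-01]), 'qd': array([-0.00250439, -0.00218893, -0.00358687, -0.00170022, -0.00068795,
       -0.00162563]), 'tau': array([ 2.22260965e-04, -3.86504495e+01, -3.22961354e+01,  7.03183003e-02,
        3.39555508e-02, -2.41904161e-05]), 'tcp_pos': array([0.19781933, 0.53924507, 0.18322023]), 'orientation': array([-3.13993231e+00, -3.11340279e-04,  2.78984724e+00]), 'contact_force': array([ 0.27255639, -0.30930644,  0.04643839]), 'torque': array([-0.00087908, -0.02038058, -0.00123596]), 'grip_force': 0.0, 'grip_width': 0.09170089361445238}
```

View pics/scene0.png

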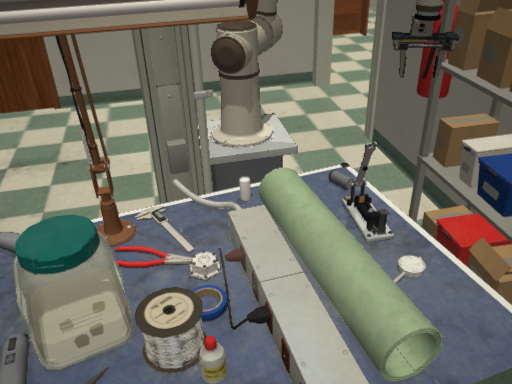

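View pics/side0.png

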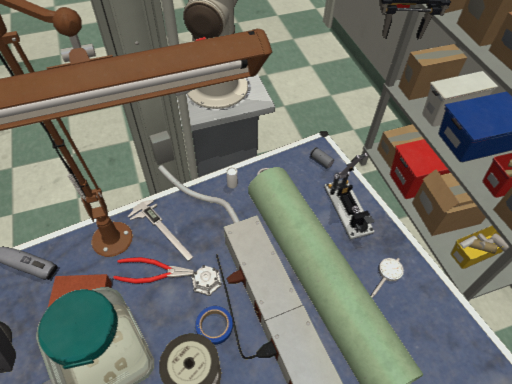

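The scene view shows the holder near (368,218) with its arm up at (368,150), and the cell near (342,178). In the side view the holder is near (349,207) and the cell near (321,157). Next I'll zoom both.

```bash
cat > h.py <<'E'
import numpy as np,cv2
def ray(d,u,v):
    K,T=d["camera_matrix"],d["pose"]
    q=T[:3,:3]@np.linalg.solve(K,[u,v,1.]);return T[:3,3],q/np.linalg.norm(q)
def plane(d,u,v,z):
    o,q=ray(d,u,v);return o+q*(z-o[2])/q[2]
def tri(d1,p1,d2,p2):
    A=[];b=[]
    for d,p in((d1,p1),(d2,p2)):
        o,q=ray(d,*p);M=np.eye(3)-np.outer(q,q);A.append(M);b.append(M@o)
    A=np.vstack(A);b=np.hstack(b);x=np.linalg.lstsq(A,b,rcond=None)[0]
    return x,np.linalg.norm(A@x-b)
def proj(d,P):
    c=np.linalg.inv(d["pose"])@np.append(P,1);p=d["camera_matrix"]@c[:3];return p[:2]/p[2]
E
python3 - <<'E'
import numpy as np,cv2
from h import *
s=np.load("scene0.npz");t=np.load("side0.npz")
a=s["frame"][135:245,315:415];b=t["frame"][135:245,295:395]
a,b=[cv2.resize(i,(400*1,440),interpolation=cv2.INTER_CUBIC) for i in(a,b)]
cv2.imwrite("pics/z.png",np.hstack([a,b]))
print(plane(s,342,178,.0165),plane(t,321,157,.0165),plane(s,368,225,.014),plane(t,349,215,.014))
E
```

```text
[0.41589057 0.21190736 0.0165    ] [0.4180638  0.20149871 0.0165    ] [0.64443577 0.18946528 0.014     ] [0.6292757  0.18921304 0.014     ]
```

View pics/z.png

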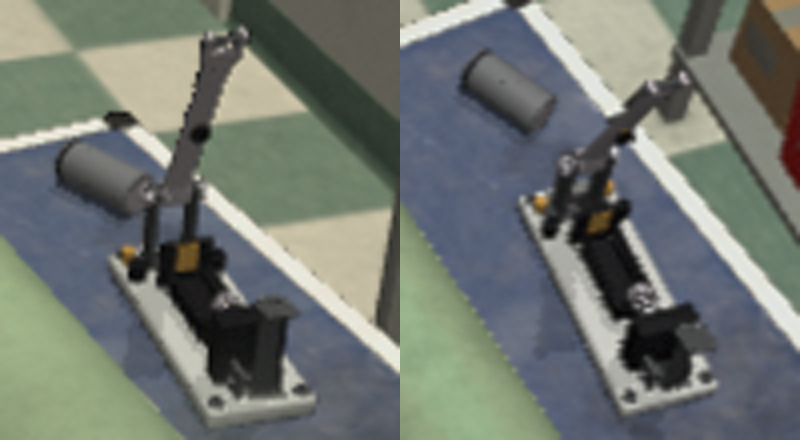

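The zoom shows the holder with hinge end at top-left and pawl end at bottom. The cell's black band (button end) is at its upper left, facing away from the holder.

```bash
python3 - <<'E'
import numpy as np
from h import *
s=np.load("scene0.npz");t=np.load("side0.npz")
S=lambda u,v:(315+u/4,135+v/4)
T=lambda u,v:(295+(u-400)/4,135+v/4)
for n,a,b in(("nearL",(210,412),(625,402)),("nearR",(315,400),(715,378)),("farL",(110,258),(520,200)),("contact",(187,257),(600,222)),("cell band",(72,165),(474,75)),("cell flat",(133,197),(545,112)),("armtip",(222,45),(680,85)),("pawltop",(275,305),(695,335))):
    x,e=tri(s,S(*a),t,T(*b));print(n,x.round(3),round(e,4),plane(s,*S(*a),.014).round(3),plane(t,*T(*b),.014).round(3))
E
```

```text
nearL [0.686 0.169 0.009] 0.0009 [0.693 0.166 0.014] [0.689 0.166 0.014]
nearR [0.686 0.237 0.004] 0.0018 [0.698 0.232 0.014] [0.691 0.231 0.014]
farL [0.513 0.174 0.01 ] 0.002 [0.519 0.172 0.014] [0.516 0.17  0.014]
contact [0.566 0.204 0.038] 0.0011 [0.532 0.222 0.014] [0.551 0.216 0.014]
cell band [0.399 0.189 0.016] 0.0035 [0.395 0.192 0.014] [0.397 0.187 0.014]
cell flat [0.445 0.221 0.012] 0.0025 [0.449 0.218 0.014] [0.447 0.222 0.014]
armtip [0.59  0.205 0.204] 0.0063 [0.246 0.378 0.014] [0.455 0.329 0.014]
pawltop [0.693 0.198 0.085] 0.0018 [0.6   0.253 0.014] [0.657 0.234 0.014]
```

carry_out([
  {"offset": [-0.04,-0.03,-0.06],"dr": [0,0,-0.15],"jaw": 0.07},
  {"offset": [-0.36,-0.25,-0.13],"dr": [0,0,-0.96],"jaw": 0.07},
  {"offset": [-0.36,-0.25,-0.13],"dr": [0,0,-0.96],"jaw": 0.07},
  {"offset": [-0.36,-0.25,-0.13],"dr": [0,0,-0.96],"jaw": 0.07},
  {"offset": [-0.36,-0.25,-0.13],"dr": [0,0,-0.96],"jaw": 0.07},
  {"offset": [-0.36,-0.25,-0.13],"dr": [0,0,-0.96],"jaw": 0.07},
  {"offset": [-0.36,-0.25,-0.13],"dr": [0,0,-0.96],"jaw": 0.07},
  {"offset": [-0.36,-0.25,-0.13],"dr": [0,0,-0.96],"jaw": 0.07},
])

```text
time: 1.1
tcp_pos: [0.4506, 0.1792, 0.3142]
orientation: [3.141, -0.0, -2.534]
contact_force: [0.1, 0.9, -0.8]
grip_width: 0.07
grip_force: 0.0
```

```bash
python3 - <<'E'
from bench import r
import cv2,numpy as np
d=r.get_image("wrist");cv2.imwrite("pics/w1.png",cv2.resize(d["frame"],(768,576)));np.savez("w1.npz",**d)
print(d["camera_matrix"].round(1).tolist(),d["pose"].round(3).tolist())
s=r.sense();print(s["tcp_pos"],s["orientation"],s["joint_positions"])
E
```

```text
[[277.3, 0.0, 259.3], [0.0, 277.3, 190.1], [0.0, 0.0, 1.0]] [[-0.572, 0.789, 0.225, 0.386], [0.82, 0.55, 0.157, 0.134], [0.0, 0.274, -0.962, 0.514], [0.0, 0.0, 0.0, 1.0]]
[0.45460252 0.17355249 0.31539074] [-3.13606840e+00  6.30470460e-04 -2.53966507e+00] [ 0.11916318 -0.13061681  1.63363053 -0.00460986  1.63545529 -2.05386403]
```

View pics/w1.png

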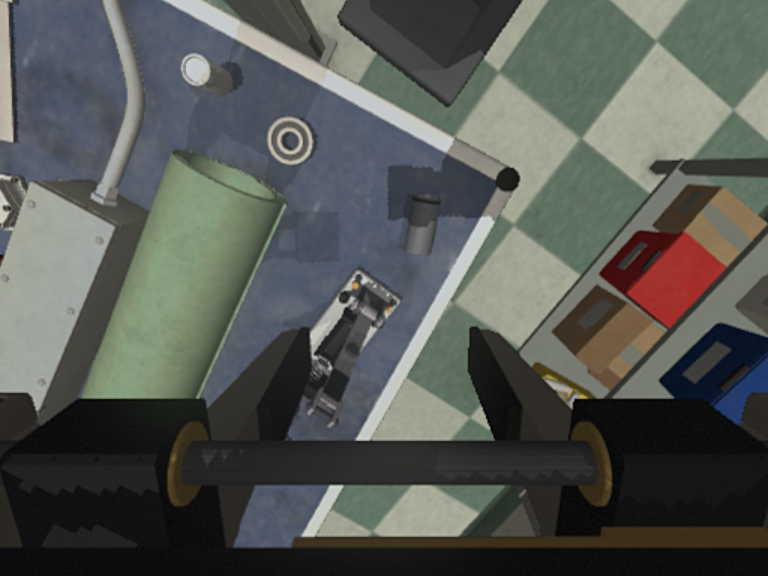

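The wrist view shows the cell at (421,225) with its band at the top, the bearing at (291,140), the piston pin at (200,72), and the holder around (350,340). All of these are clear of the paths I plan.

carry_out([
  {"offset": [-0.144,-0.189,0.015],"dr": [0,0,0.6],"jaw": 0.07},
  {"offset": [-0.144,-0.189,0.015],"dr": [0,0,0.6],"jaw": 0.07},
  {"offset": [-0.144,-0.189,0.015],"dr": [0,0,0.6],"jaw": 0.07},
  {"offset": [-0.144,-0.189,0.015],"dr": [0,0,0.6],"jaw": 0.07},
  {"offset": [-0.144,-0.189,0.015],"dr": [0,0,0.6],"jaw": 0.07},
  {"offset": [-0.144,-0.189,0.015],"dr": [0,0,0.6],"jaw": 0.07},
])

```text
time: 1.9
tcp_pos: [0.6756, 0.1087, 0.2987]
orientation: [3.141, -0.001, -3.133]
contact_force: [0.1, 0.9, 0.7]
grip_width: 0.0698
grip_force: 0.0
```

```bash
python3 - <<'E'
from bench import r
import cv2,numpy as np
from h import *
d=r.get_image("wrist");np.savez("w2.npz",**d)
p=proj(d,[.6,.2,.03]);print(p,d["pose"].round(3).tolist())
x0=int(np.clip(p[0]-100,0,312));y0=int(np.clip(p[1]-110,0,234));print(x0,y0)
cv2.imwrite("pics/w2.png",cv2.resize(d["frame"][y0:y0+150,x0:x0+200],(800,600),interpolation=cv2.INTER_CUBIC))
s=r.sense();print(s["tcp_pos"],s["orientation"],s["joint_positions"])
# cell in w1
d=np.load("w1.npz");f=d["frame"];h=cv2.cvtColor(f,cv2.COLOR_BGR2HSV)
roi=(slice(120,178),slice(260,305))
m=(h[...,1]<60).astype(np.uint8)*255;k=np.zeros_like(m);k[roi]=m[roi]
c=max(cv2.findContours(k,0,2)[0],key=cv2.contourArea);R=cv2.minAreaRect(c);print(R)
B=cv2.boxPoints(R);print([plane(d,*q,.0165).round(4).tolist() for q in B],plane(d,*R[0],.0165).round(4))
E
```

```text
[316.29389481 113.32276825] [[-0.009, 0.962, 0.274, 0.598], [1.0, 0.009, 0.002, 0.107], [-0.0, 0.274, -0.962, 0.499], [0.0, 0.0, 0.0, 1.0]]
216 3
[0.67544493 0.10897484 0.29979716] [ 3.14138006e+00  4.36488143e-04 -3.13242894e+00] [-1.63136984e-02  4.05440832e-01  1.07379221e+00  2.24575267e-04
  1.66192868e+00 -1.59625330e+00]
((282.0, 148.5), (57.0, 44.0), 90.0)
[[0.3979, 0.1438, 0.0165], [0.3541, 0.2066, 0.0165], [0.4351, 0.2685, 0.0165], [0.4814, 0.2021, 0.0165]] [0.416  0.2044 0.0165]
```

View pics/w2.png

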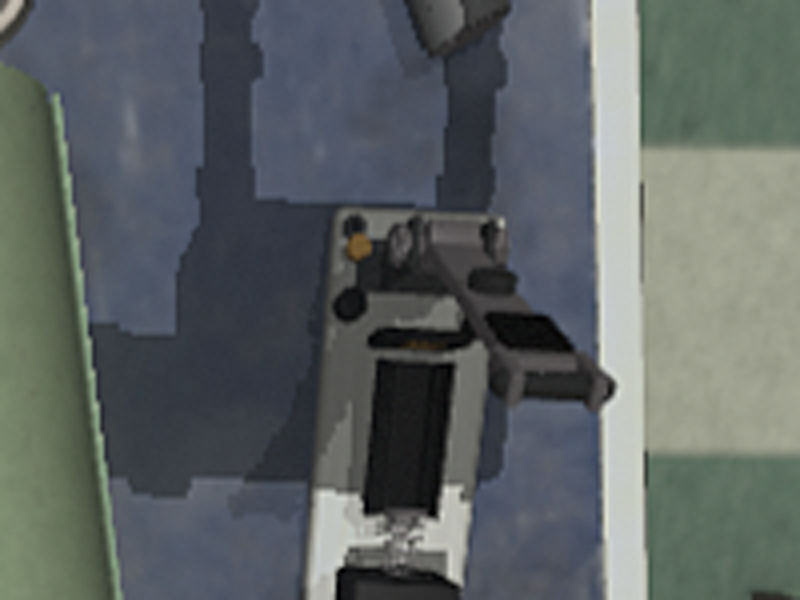

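Zoomed wrist view: base hinge-end corners are at (335,210) and (505,212), the left base edge runs to (306,600), and the wall top bar spans (368..470, 328..350). The cradle is at (378,360)-(440,515), and the spring block's front edge is at about y=570.

```bash
python3 - <<'E'
import cv2,numpy as np
from h import *
d=np.load("w2.npz")
Z=lambda u,v,z:plane(d,216+u/4,3+v/4,z).round(4)
for n,u,v,z in(("farL",335,210,.014),("farR",505,212,.014),("L low",306,600,.014),("R low",463,600,.014),("wall L",369,335,.048),("wall R",470,338,.048),("wallback",418,328,.048),("wallfront",418,344,.048),("cradle tl",378,360,.034),("tr",453,362,.034),("bl",365,515,.034),("br",440,515,.034),("block fl",340,570,.060),("block fr",460,575,.060)):print(n,Z(u,v,z))
f=np.load("w1.npz")["frame"];cv2.imwrite("pics/c.png",cv2.resize(f[120:180,255:315],(600,600),interpolation=cv2.INTER_CUBIC))
E
```

```text
farL [0.5114 0.1709 0.014 ]
farR [0.5115 0.2388 0.014 ]
L low [0.6674 0.1659 0.014 ]
R low [0.6667 0.2346 0.014 ]
wall L [0.5609 0.1816 0.048 ]
wall R [0.5616 0.2202 0.048 ]
wallback [0.5582 0.2001 0.048 ]
wallfront [0.564  0.2005 0.048 ]
cradle tl [0.5691 0.188  0.034 ]
tr [0.5695 0.2178 0.034 ]
bl [0.6293 0.1863 0.034 ]
br [0.629  0.2171 0.034 ]
block fl [0.6488 0.1732 0.06  ]
block fr [0.6503 0.2205 0.06  ]
```

View pics/c.png

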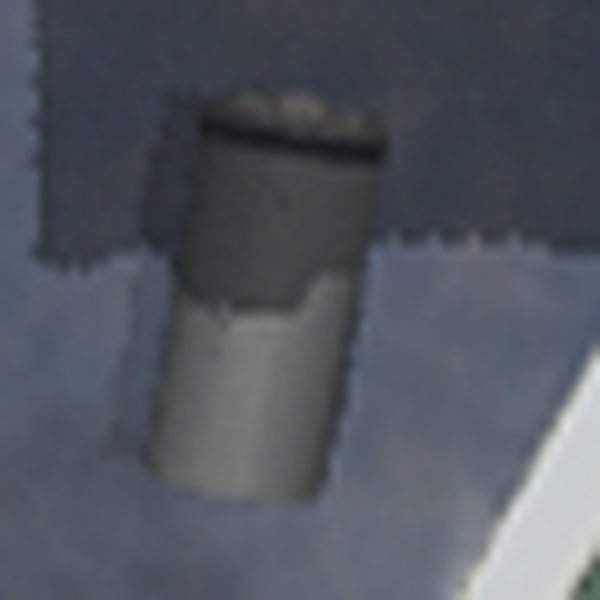

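The crop shows the cell with side edges (205,110)-(150,470) and (385,150)-(322,490). The flat rim's top is near (237,498), and the button end is at the top.

```bash
python3 - <<'E'
import numpy as np
from h import *
d=np.load("w1.npz");P=lambda u,v,z:plane(d,255+u/10,120+v/10,z)
a=P(236,482,.0165);b=P(295,130,.0165);v=(b-a);v/=np.linalg.norm(v)
print("yaw",np.arctan2(v[1],v[0]),"len",np.linalg.norm(b-a))
w1,w2=P(205,110,.0165),P(150,470,.0165);w3,w4=P(385,150,.0165),P(322,490,.0165)
for q in((w1,w2),(w3,w4)):e=q[0]-q[1];print(np.arctan2(e[1],e[0]))
f=P(237,498,.033);print(f,"centre from flat",f+.034*v)
top=P(297,145,.033);print("button rim top",top, top-.034*v,"width",np.linalg.norm(np.cross(w3-w2,v)))
E
```

```text
yaw -2.6776312517871723 len 0.06375084035616796
-2.6718529314093615
-2.686167075692949
[0.44862697 0.21945029 0.033     ] centre from flat [0.41822122 0.20423548 0.033     ]
button rim top [0.39311152 0.19180321 0.033     ] [0.42351727 0.20701801 0.033     ] width 0.03218326055321804
```

```bash
cat >> h.py <<'E'
from scipy.spatial.transform import Rotation as R
def go(s,pos,yaw,lean,base=None):
    """print offset/dr from the present pose (or base=(pos,R)) to TCP pos, tool x along yaw, tilted by lean about tool y"""
    p,r0=base or (s["tcp_pos"],R.from_euler("xyz",s["orientation"]))
    r1=R.from_euler("xyz",[np.pi,0,yaw])*R.from_rotvec([0,lean,0])
    print((r0.inv().apply(np.array(pos)-p)).round(4).tolist(),(r0.inv()*r1).as_rotvec().round(3).tolist())
E
python3 - <<'E'
from bench import r
from h import *
s=r.sense();print(s["tcp_pos"])
C=np.array([.421,.2055,.0165]);v=np.array([np.cos(-2.68),np.sin(-2.68),0]);zt=np.sin(.35)*v-np.cos(.35)*np.array([0,0,1])
for b in(-.23,-.1,.011):p=C+b*zt;print(p.round(3));go(s,p,-2.68,.35)
E
```

```text
[0.67544493 0.10897484 0.29979716]
[0.492 0.241 0.233]
[0.1826, 0.1333, 0.0672] [0.079, 0.344, -0.448]
[0.452 0.221 0.11 ]
[0.2228, 0.1138, 0.1893] [0.079, 0.344, -0.448]
[0.418 0.204 0.006]
[0.2571, 0.0971, 0.2935] [0.079, 0.344, -0.448]
```

carry_out([
  {"offset": [0.05,0.04,0.0],"dr": [0.03,0.12,-0.15],"jaw": 0.07},
  {"offset": [0.1,0.075,0.01],"dr": [0.06,0.24,-0.3],"jaw": 0.07},
  {"offset": [0.14,0.11,0.02],"dr": [0.079,0.344,-0.448],"jaw": 0.07},
  {"offset": [0.183,0.133,0.05],"dr": [0.079,0.344,-0.448],"jaw": 0.07},
  {"offset": [0.183,0.133,0.067],"dr": [0.079,0.344,-0.448],"jaw": 0.07},
  {"offset": [0.203,0.124,0.128],"dr": [0.079,0.344,-0.448],"jaw": 0.07},
  {"offset": [0.223,0.114,0.189],"dr": [0.079,0.344,-0.448],"jaw": 0.07},
  {"offset": [0.223,0.114,0.189],"dr": [0.079,0.344,-0.448],"jaw": 0.07},
])

```text
time: 2.95
tcp_pos: [0.4479, 0.2189, 0.1072]
orientation: [3.14, -0.359, -2.68]
contact_force: [0.5, 0.0, 0.1]
grip_width: 0.0699
grip_force: 0.0
```

```bash
python3 - <<'E'
from bench import r
from h import *
d=r.get_image("wrist");np.savez("w3.npz",**d);cv2.imwrite("pics/w3.png",d["frame"])
s=r.sense();print(s["tcp_pos"],s["orientation"])
C=np.array([.421,.2055,.0165]);v=np.array([np.cos(-2.68),np.sin(-2.68),0])
for k in(-.034,0,.034):print(proj(d,C+k*v))
zt=np.sin(.35)*v-np.cos(.35)*np.array([0,0,1]);go(s,C+.011*zt,-2.68,.35)
E
```

```text
[0.45117215 0.21972622 0.10994028] [ 3.14109107 -0.3521602  -2.68097697]
[259.59186175 219.00619166]
[259.57213238 188.05208503]
[259.55275197 157.64547749]
[-0.0009, 0.0006, 0.1102] [0.001, -0.002, -0.001]
```

View pics/w3.png

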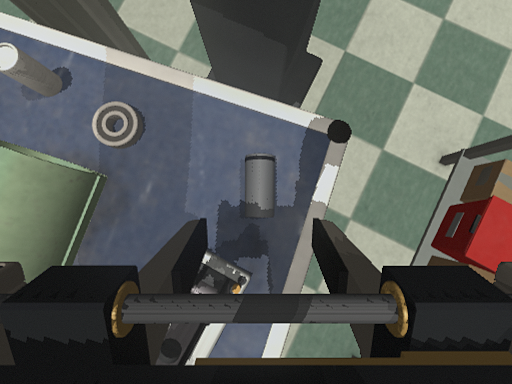

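The cell is centred at (260,186), within about 2 px of the prediction, and upright in the image. I'll descend and grip.

carry_out([
  {"offset": [0,0,0.05],"dr": [0,0,0],"jaw": 0.07},
  {"offset": [0,0,0.085],"dr": [0,0,0],"jaw": 0.07},
  {"offset": [0,0,0.11],"dr": [0,0,0],"jaw": 0.07},
  {"offset": [0,0,0.11],"dr": [0,0,0],"jaw": 0.05},
  {"offset": [0,0,0.11],"dr": [0,0,0],"jaw": 0.02},
  {"offset": [0,0,0.11],"dr": [0,0,0],"jaw": 0.02},
  {"offset": [0,0,0.11],"dr": [0,0,0],"jaw": 0.02},
  {"offset": [0,0,0.11],"dr": [0,0,0],"jaw": 0.02},
], squeeze=45)

```text
time: 4.0
tcp_pos: [0.4187, 0.2037, 0.0071]
orientation: [3.142, -0.349, -2.681]
contact_force: [-0.2, -0.2, -0.0]
grip_width: 0.0221
grip_force: 0.0
```

```bash
python3 - <<'E'
from bench import r
from h import *
d=r.get_image("wrist");np.savez("w4.npz",**d);e=r.get_image("side");np.savez("side1.npz",**e)
cv2.imwrite("pics/w4.png",np.hstack([cv2.resize(d["frame"],(400,300)),cv2.resize(e["frame"][110:200,280:400],(400,300),interpolation=cv2.INTER_CUBIC)]))
s=r.sense();print(s["tcp_pos"],s["grip_width"],s["grip_force"])
E
```

```text
[0.41843503 0.20362209 0.00686253] 0.020271320788097864 0.0
```

View pics/w4.png

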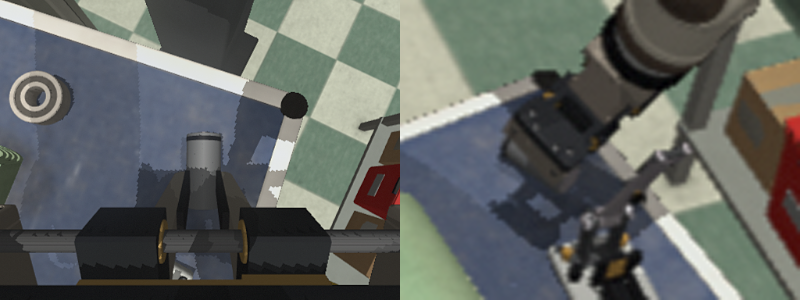

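```bash
python3 - <<'E'
from h import *
d=np.load("w4.npz")
C=np.array([.421,.2055,.0165]);v=np.array([np.cos(-2.68),np.sin(-2.68),0])
w=np.array([-v[1],v[0],0])
for k in(-.034,0,.034):print(proj(d,C+k*v),proj(d,C+k*v+.0165*w),proj(d,C+k*v+[0,0,.0165]))
print("tcp",proj(d,[.4184,.2036,.0069]))
cv2.imwrite("pics/w4c.png",cv2.resize(d["frame"][150:310,180:340],(600,600),interpolation=cv2.INTER_CUBIC))
E
```

```text
[260.73081176 267.90790277] [238.00426913 267.91064684] [260.86153517 273.07588376]
[260.70766541 220.82640822] [238.25121156 220.82914796] [260.83466447 221.78973621]
[260.68506276 174.85083134] [238.49235347 174.85356622] [260.80847971 171.81279547]
tcp [259.93549341 216.19119953]
```

View pics/w4c.png

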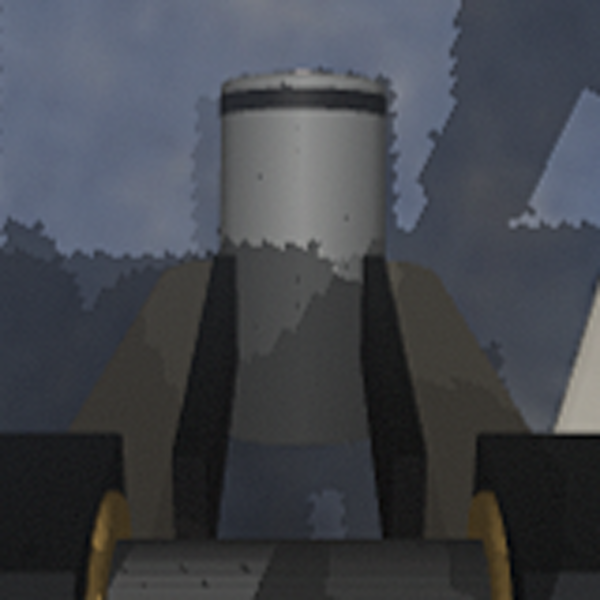

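The fingers straddle the cell at (300,255) in the crop, and the cell hasn't moved. The reported opening of 20 mm with zero force doesn't fit that, so I'll close further and watch.

carry_out([
  {"offset": [0,0,0],"dr": [0,0,0],"jaw": 0.012},
  {"offset": [0,0,0],"dr": [0,0,0],"jaw": 0.012},
], squeeze=45)

```text
time: 4.35
tcp_pos: [0.4183, 0.2036, 0.0067]
orientation: [3.141, -0.35, -2.681]
contact_force: [-0.2, 0.0, 0.8]
grip_width: 0.0121
grip_force: 0.0
```

```bash
python3 - <<'E'
from bench import r
from h import *
d=r.get_image("wrist");np.savez("w5.npz",**d)
a=np.load("w4.npz")["frame"];print(np.abs(a.astype(int)-d["frame"])[165:215,235:285].mean())
cv2.imwrite("pics/w5.png",cv2.resize(d["frame"][150:310,180:340],(600,600),interpolation=cv2.INTER_CUBIC))
s=r.sense();print(s["grip_width"],s["grip_force"],s["tcp_pos"])
E
```

```text
4.704666666666666
0.012301478596904393 0.042817405628738925 [0.41832259 0.2035802  0.00671293]
```

```bash
python3 - <<'E'
from h import *
for n in("w3","w4","w5"):
    d=np.load(n+".npz");g=cv2.cvtColor(d["frame"],cv2.COLOR_BGR2GRAY)
    print(n,"col262",g[140:290:3,262].tolist())
    for row in (200,225,240,255):print(row,g[row,215:310:3].tolist())
    c=np.linalg.inv(d["pose"]);print("cam tilt",d["pose"][:3,2].round(3),d["pose"][:3,3].round(3))
E
```

```text
w3 col262 [105, 104, 106, 103, 97, 104, 38, 124, 122, 123, 123, 123, 124, 122, 123, 123, 123, 122, 123, 122, 122, 123, 121, 107, 75, 76, 61, 63, 67, 68, 64, 60, 56, 56, 47, 46, 50, 48, 68, 84, 81, 81, 82, 84, 88, 88, 87, 83, 85, 87]
200 [94, 98, 60, 81, 84, 97, 100, 103, 89, 76, 71, 98, 101, 118, 127, 130, 116, 105, 94, 75, 63, 103, 102, 100, 98, 99, 105, 67, 69, 71, 72, 73]
225 [95, 58, 57, 56, 59, 59, 60, 58, 61, 60, 56, 53, 49, 50, 59, 67, 67, 67, 68, 67, 68, 73, 72, 71, 72, 70, 71, 75, 82, 83, 142, 145]
240 [76, 59, 57, 58, 56, 47, 45, 51, 47, 48, 48, 47, 42, 47, 44, 47, 46, 56, 65, 69, 71, 69, 69, 69, 68, 69, 70, 68, 131, 145, 144, 144]
255 [67, 58, 48, 49, 51, 51, 50, 49, 47, 44, 45, 45, 44, 46, 47, 45, 90, 66, 65, 64, 66, 67, 66, 68, 68, 72, 75, 142, 144, 143, 143, 145]
cam tilt [-0.073 -0.034 -0.997] [0.445 0.217 0.321]
w4 col262 [113, 111, 111, 111, 115, 114, 113, 111, 107, 107, 133, 101, 59, 122, 139, 139, 138, 137, 138, 137, 137, 138, 137, 136, 139, 71, 79, 81, 81, 81, 72, 61, 62, 63, 63, 63, 63, 61, 63, 61, 60, 61, 61, 49, 53, 54, 52, 51, 45, 47]
200 [109, 110, 110, 111, 
[... 715 characters left out ...]
8, 79, 81, 73, 63, 63, 61, 61, 62, 63, 61, 61, 60, 62, 59, 60, 60, 59, 53, 52, 54, 51, 56, 59, 58]
200 [110, 108, 107, 109, 108, 105, 90, 95, 74, 95, 103, 89, 119, 127, 133, 139, 133, 126, 117, 109, 101, 91, 69, 73, 100, 104, 63, 68, 70, 71, 73, 74]
225 [69, 56, 56, 57, 57, 58, 61, 62, 61, 64, 30, 31, 77, 74, 78, 62, 62, 62, 24, 30, 40, 73, 71, 71, 62, 67, 70, 70, 71, 68, 69, 69]
240 [49, 93, 87, 61, 60, 60, 60, 60, 60, 26, 27, 26, 64, 59, 63, 63, 62, 60, 17, 26, 26, 50, 60, 61, 62, 61, 60, 62, 67, 65, 67, 70]
255 [50, 53, 52, 52, 53, 59, 59, 58, 41, 23, 24, 21, 60, 59, 60, 61, 59, 57, 33, 23, 20, 19, 56, 51, 52, 53, 52, 52, 53, 59, 57, 59]
cam tilt [-0.065 -0.032 -0.997] [0.414 0.201 0.221]
```

carry_out([
  {"offset": [0,0,0],"dr": [0,0,0],"jaw": 0.06},
  {"offset": [0,0,0],"dr": [0,0,0],"jaw": 0.06},
  {"offset": [0,0,0],"dr": [0,0,0],"jaw": 0.06},
  {"offset": [0,0,0.004],"dr": [0,0,0],"jaw": 0.06},
  {"offset": [0,0,0.004],"dr": [0,0,0],"jaw": 0.06},
])

```text
time: 5.03
tcp_pos: [0.4167, 0.2029, 0.0026]
orientation: [3.141, -0.351, -2.681]
contact_force: [-0.3, 0.3, 0.6]
grip_width: 0.0585
grip_force: 0.0
```

carry_out([
  {"offset": [0,0,0.003],"dr": [0,0,0],"jaw": 0.06},
  {"offset": [0,0,0.006],"dr": [0,0,0],"jaw": 0.06},
])

```text
time: 5.28
tcp_pos: [0.4152, 0.202, -0.0028]
orientation: [3.141, -0.35, -2.681]
contact_force: [-0.1, -0.7, -0.4]
grip_width: 0.06
grip_force: 0.0
```

```bash
python3 - <<'E'
from bench import r
from h import *
s=r.sense();print(s["tcp_pos"],s["contact_force"],s["grip_width"])
d=r.get_image("wrist");np.savez("w6.npz",**d);g=cv2.cvtColor(d["frame"],cv2.COLOR_BGR2GRAY)
for row in range(200,262,5):print(row,g[row,190:330:3].tolist())
E
```

```text
[ 0.41522337  0.20203597 -0.00284024] [-0.14971098 -0.70162477 -0.38688997] 0.060043147117817525
200 [103, 104, 104, 102, 101, 102, 105, 105, 106, 107, 107, 110, 111, 108, 96, 97, 76, 97, 103, 114, 121, 128, 135, 144, 139, 132, 124, 116, 110, 100, 88, 67, 91, 107, 66, 68, 68, 68, 71, 72, 75, 75, 71, 72, 71, 118, 107]
205 [100, 104, 104, 102, 101, 106, 107, 109, 111, 109, 110, 110, 109, 106, 92, 96, 77, 96, 105, 113, 120, 128, 136, 143, 138, 131, 123, 114, 108, 98, 88, 63, 105, 101, 108, 66, 70, 71, 71, 75, 76, 74, 72, 71, 80, 112, 112]
210 [104, 104, 103, 104, 103, 103, 104, 96, 62, 99, 113, 101, 112, 100, 95, 86, 76, 96, 105, 107, 119, 127, 136, 143, 139, 131, 122, 114, 106, 99, 87, 62, 109, 105, 64, 69, 69, 68, 71, 74, 72, 73, 72, 75, 117, 117, 110]
215 [104, 106, 104, 104, 103, 103, 102, 68, 70, 73, 75, 72, 74, 74, 59, 57, 78, 97, 105, 109, 122, 129, 136, 142, 139, 130, 123, 115, 108, 97, 85, 63, 91, 61, 70, 67, 67, 69, 72, 71, 72, 73, 72, 71, 66, 107, 119]
220 [54, 73, 90, 62, 57, 61, 28, 32, 55, 71, 71, 70, 72, 75, 58, 56, 53, 100, 104, 114, 120, 128, 135, 142, 136, 130, 123, 11
[... 933 characters left out ...]
, 61, 66, 68, 71, 75, 77, 81, 80, 72, 78, 74, 73, 54, 63, 51, 54, 54, 54, 55, 55, 52, 32, 21, 20, 23, 19, 22, 18, 62, 61]
250 [54, 25, 27, 25, 25, 28, 25, 23, 64, 66, 68, 66, 65, 51, 53, 53, 52, 61, 64, 67, 73, 74, 77, 80, 62, 60, 59, 60, 57, 53, 52, 49, 55, 56, 54, 54, 56, 72, 54, 20, 17, 19, 18, 22, 23, 18, 62]
255 [35, 21, 24, 24, 23, 23, 24, 26, 50, 51, 50, 53, 52, 51, 53, 53, 52, 62, 66, 68, 70, 75, 78, 64, 62, 61, 58, 57, 56, 55, 52, 49, 53, 52, 54, 53, 56, 57, 55, 26, 21, 19, 18, 19, 23, 22, 21]
260 [23, 21, 23, 23, 23, 23, 23, 48, 48, 48, 48, 47, 48, 50, 50, 49, 52, 52, 55, 57, 58, 61, 63, 63, 63, 61, 59, 55, 56, 54, 51, 48, 54, 55, 53, 55, 55, 57, 57, 62, 14, 19, 18, 18, 18, 18, 18]
```

carry_out([
  {"offset": [0,0,0.008],"dr": [0,0,0],"jaw": 0.06},
  {"offset": [0,0,0.014],"dr": [0,0,0],"jaw": 0.06},
])

```text
time: 5.58
tcp_pos: [0.4106, 0.1998, -0.0164]
orientation: [3.141, -0.351, -2.681]
contact_force: [-0.1, -0.2, 0.0]
grip_width: 0.0602
grip_force: 0.0
```

```bash
python3 - <<'E'
from bench import r
from h import *
s=r.sense();print(s["tcp_pos"],s["contact_force"],s["grip_width"])
d=r.get_image("wrist");np.savez("w7.npz",**d);g=cv2.cvtColor(d["frame"],cv2.COLOR_BGR2GRAY)
print(d["pose"][:3,3])
print(g[140:290:3,262].tolist())
for row in range(210,240,5):print(row,g[row,190:330:3].tolist())
E
```

```text
[ 0.41055374  0.19979159 -0.01639782] [-0.13721403 -0.19375636  0.00238759] 0.06019408132799547
[0.40637254 0.1971195  0.19781855]
[115, 114, 112, 111, 113, 113, 115, 115, 114, 111, 110, 110, 98, 120, 125, 61, 53, 142, 139, 139, 140, 141, 139, 139, 138, 140, 140, 137, 140, 138, 138, 85, 80, 80, 80, 81, 80, 79, 81, 80, 60, 64, 61, 63, 61, 81, 79, 60, 62, 61]
210 [105, 103, 101, 104, 105, 106, 110, 110, 109, 109, 110, 110, 108, 91, 98, 79, 90, 99, 109, 101, 123, 131, 139, 133, 139, 132, 125, 119, 111, 102, 94, 76, 66, 106, 66, 68, 69, 68, 71, 71, 76, 77, 73, 72, 70, 120, 115]
215 [104, 103, 104, 103, 99, 64, 96, 68, 95, 71, 70, 71, 72, 56, 53, 67, 92, 101, 109, 117, 123, 132, 138, 143, 140, 133, 125, 118, 111, 103, 94, 75, 92, 106, 62, 67, 68, 70, 69, 73, 73, 74, 73, 73, 101, 114, 113]
220 [107, 106, 98, 78, 60, 64, 32, 35, 58, 73, 73, 73, 72, 58, 56, 69, 92, 100, 109, 118, 123, 131, 139, 145, 137, 131, 124, 118, 110, 103, 95, 77, 97, 88, 70, 54, 54, 56, 68, 23, 24, 65, 61, 69, 73, 71, 82]
225 [55, 57, 56, 57, 65, 27, 30, 32, 46, 74, 73, 73, 74, 57, 56, 57, 90, 101, 110, 72, 123, 132, 138, 143, 139, 133, 124, 117, 110, 103, 93, 75, 70, 55, 56, 54, 54, 54, 53, 23, 22, 22, 64, 73, 72, 73, 69]
230 [56, 55, 57, 56, 39, 29, 29, 32, 43, 71, 69, 71, 71, 56, 58, 50, 87, 105, 108, 117, 126, 135, 138, 147, 138, 128, 128, 117, 95, 95, 95, 76, 57, 56, 56, 57, 56, 54, 54, 22, 23, 23, 23, 72, 73, 71, 71]
235 [56, 56, 57, 50, 26, 27, 28, 32, 34, 68, 68, 71, 72, 66, 57, 50, 60, 65, 70, 71, 71, 77, 79, 82, 82, 81, 79, 77, 75, 74, 70, 62, 57, 57, 56, 55, 55, 57, 44, 20, 24, 23, 24, 46, 61, 70, 70]
```

carry_out([
  {"offset": [0,0,0.005],"dr": [0,0,0],"jaw": 0.06},
  {"offset": [0,0,0.01],"dr": [0,0,0],"jaw": 0.06},
  {"offset": [0,0,0.01],"dr": [0,0,0],"jaw": 0.03},
  {"offset": [0,0,0.01],"dr": [0,0,0],"jaw": 0.03},
  {"offset": [0,0,0.01],"dr": [0,0,0],"jaw": 0.02},
  {"offset": [0,0,0.01],"dr": [0,0,0],"jaw": 0.02},
], squeeze=45)

```text
time: 6.38
tcp_pos: [0.408, 0.1985, -0.0251]
orientation: [3.141, -0.35, -2.681]
contact_force: [-0.2, -0.2, 1.2]
grip_width: 0.032
grip_force: 45.1
```

```bash
cat >> h.py <<'E'
SEAT=np.array([.600,.201,.0425]);PSI=3.114;GZ=.044;L0=.35
def hold(s,x,z,al,y=0,psi=PSI,base=None):
    """cell centre at holder (x,y,z) mm rel. seat, pitched al"""
    u=np.array([np.cos(psi),np.sin(psi),0]);w=np.array([-u[1],u[0],0]);th=L0+al
    P=SEAT+(x*u+y*w)/1000+[0,0,z/1000]
    go(s,P+GZ*(np.sin(th)*u-np.cos(th)*np.array([0,0,1])),psi,th,base)
E
python3 - <<'E'
from bench import r
from h import *
s=r.sense();p=s["tcp_pos"];print(p)
go(s,p+[0,0,.25],-2.681,.35)
b=(p+[0,0,.25],R.from_euler("xyz",s["orientation"]))
hold(s,-70,230,.2,base=b);hold(s,-60,150,.2,base=b)
E
```

```text
[ 0.40796943  0.19847396 -0.02513335]
[0.0857, 0.0001, -0.2348] [0.0, 0.0, 0.0]
[-0.1981, -0.1052, -0.0831] [-0.213, 0.196, 0.441]
[-0.2173, -0.1005, -0.0049] [-0.213, 0.196, 0.441]
```

carry_out([
  {"offset": [0.007,0,-0.019],"dr": [0,0,0],"jaw": 0.02},
  {"offset": [0.024,0,-0.066],"dr": [0,0,0],"jaw": 0.02},
  {"offset": [0.045,0,-0.122],"dr": [0,0,0],"jaw": 0.02},
  {"offset": [0.065,0,-0.178],"dr": [0,0,0],"jaw": 0.02},
  {"offset": [0.086,0,-0.235],"dr": [0,0,0],"jaw": 0.02},
  {"offset": [0.086,0,-0.235],"dr": [0,0,0],"jaw": 0.02},
])

```text
time: 7.12
tcp_pos: [0.4108, 0.1991, 0.2312]
orientation: [-3.139, -0.338, -2.681]
contact_force: [0.5, -0.6, -2.8]
grip_width: 0.032
grip_force: 45.0
```

```bash
python3 - <<'E'
from bench import r
from h import *
s=r.sense();print(s["tcp_pos"],s["orientation"],s["grip_force"],s["grip_width"],s["contact_force"])
d=r.get_image("wrist");np.savez("w8.npz",**d);g=cv2.cvtColor(d["frame"],cv2.COLOR_BGR2GRAY)
r0=R.from_euler("xyz",s["orientation"]);a=np.array([np.cos(.35),0,np.sin(.35)])
for k in(-.034,.034):
  for e in (-.0165,0,.0165):
    print(k,e,proj(d,s["tcp_pos"]+r0.apply(np.array([0,e,-.044])+k*a)))
print("col",g[150:280:2,260].tolist())
for row in(195,205):print(row,g[row,220:302:2].tolist())
hold(s,-70,230,.2);hold(s,-60,150,.2)
E
```

```text
[0.41080938 0.19909729 0.2311941 ] [-3.1389406  -0.33807426 -2.68146987] 44.99569237232208 0.03201047004618979 [ 0.49890944 -0.5507483  -2.78217412]
-0.034 -0.0165 [232.85609729 299.36939458]
-0.034 0 [259.99941033 299.38563582]
-0.034 0.0165 [287.14335192 299.40187743]
0.034 -0.0165 [233.66059397 187.85928842]
0.034 0 [260.03927696 187.87381741]
0.034 0.0165 [286.41855359 187.88834672]
col [213, 214, 215, 215, 215, 212, 101, 97, 97, 99, 102, 104, 106, 104, 102, 149, 92, 137, 115, 62, 64, 54, 142, 118, 120, 136, 135, 112, 119, 126, 133, 131, 133, 125, 133, 129, 131, 130, 130, 130, 129, 130, 115, 70, 75, 75, 74, 75, 69, 57, 58, 61, 59, 58, 59, 58, 57, 59, 59, 58, 56, 59, 58, 57, 59]
195 [104, 97, 99, 100, 98, 103, 104, 59, 83, 89, 91, 95, 98, 101, 105, 108, 112, 115, 118, 122, 131, 131, 131, 127, 122, 119, 111, 111, 106, 102, 100, 90, 63, 63, 68, 70, 68, 69, 68, 68, 64]
205 [104, 99, 97, 96, 96, 99, 95, 63, 79, 86, 87, 93, 95, 98, 101, 105, 108, 113, 118, 119, 116, 129, 125, 121, 118, 114, 109, 106, 101, 96, 95, 83, 61, 69, 70, 67, 64, 65, 66, 65, 62]
[-0.1986, -0.1045, -0.0736] [-0.213, 0.208, 0.441]
[-0.2168, -0.0996, 0.0048] [-0.213, 0.208, 0.441]
```

carry_out([
  {"offset": [-0.04,-0.021,-0.02],"dr": [-0.05,0.05,0.1],"jaw": 0.02},
  {"offset": [-0.08,-0.042,-0.04],"dr": [-0.1,0.1,0.2],"jaw": 0.02},
  {"offset": [-0.12,-0.063,-0.06],"dr": [-0.15,0.15,0.3],"jaw": 0.02},
  {"offset": [-0.16,-0.084,-0.07],"dr": [-0.2,0.2,0.4],"jaw": 0.02},
  {"offset": [-0.199,-0.105,-0.074],"dr": [-0.213,0.208,0.441],"jaw": 0.02},
  {"offset": [-0.205,-0.103,-0.05],"dr": [-0.213,0.208,0.441],"jaw": 0.02},
  {"offset": [-0.217,-0.1,0.005],"dr": [-0.213,0.208,0.441],"jaw": 0.02},
  {"offset": [-0.217,-0.1,0.005],"dr": [-0.213,0.208,0.441],"jaw": 0.02},
])

```text
time: 8.18
tcp_pos: [0.628, 0.1981, 0.1378]
orientation: [-3.136, -0.58, 3.11]
contact_force: [-0.1, -0.8, -1.4]
grip_width: 0.032
grip_force: 45.0
```

```bash
python3 - <<'E'
from bench import r
from h import *
d=r.get_image("wrist");np.savez("w9.npz",**d);t=r.get_image("side");np.savez("side2.npz",**t);c=r.get_image("scene");np.savez("sc2.npz",**c)
s=r.sense();print(s["tcp_pos"],s["orientation"],s["grip_width"],s["joint_positions"].round(2))
go(s,s["tcp_pos"],PSI,.55)
for a in((-60,150,.2),(-15,55,.2),(8,40,.2),(12,20,.2)):hold(s,*a)
E
```

```text
[0.63426356 0.19873776 0.1485184 ] [-3.13886877 -0.55857724  3.11218769] 0.0318396349719418 [ 0.09  0.97  0.64  0.07  2.09 -1.44]
[0.0, 0.0, 0.0] [-0.002, -0.009, -0.002]
[0.0012, 0.0013, -0.0069] [-0.002, -0.009, -0.002]
[-0.011, 0.0015, 0.0975] [-0.002, -0.009, -0.002]
[0.0005, 0.0015, 0.1224] [-0.002, -0.009, -0.002]
[-0.0067, 0.0016, 0.1415] [-0.002, -0.009, -0.002]
```

carry_out([
  {"offset": [-0.004,0.001,0.04],"dr": [0,-0.005,0],"jaw": 0.02},
  {"offset": [-0.011,0.0015,0.08],"dr": [0,-0.009,0],"jaw": 0.02},
  {"offset": [-0.011,0.0015,0.0975],"dr": [-0.002,-0.009,-0.002],"jaw": 0.02},
  {"offset": [-0.005,0.0015,0.11],"dr": [-0.002,-0.009,-0.002],"jaw": 0.02},
  {"offset": [0.0005,0.0015,0.122],"dr": [-0.002,-0.009,-0.002],"jaw": 0.02},
  {"offset": [0.0005,0.0015,0.122],"dr": [-0.002,-0.009,-0.002],"jaw": 0.02},
])

```text
time: 9.07
tcp_pos: [0.5699, 0.2021, 0.0458]
orientation: [3.141, -0.548, 3.115]
contact_force: [0.7, -0.1, -1.7]
grip_width: 0.032
grip_force: 45.0
```

```bash
python3 - <<'E'
from bench import r
from h import *
o=[]
for n in("wrist","side","scene"):
    d=r.get_image(n);np.savez("v_"+n+".npz",**d)
    if n!="wrist":
        q=proj(d,[.61,.2,.07]).astype(int);f=d["frame"][q[1]-45:q[1]+45,q[0]-60:q[0]+60];print(n,q-[60,45]);o.append(cv2.resize(f,(400,300),interpolation=cv2.INTER_CUBIC))
    else: o.append(cv2.resize(d["frame"][100:325,110:410],(800,600),interpolation=cv2.INTER_CUBIC)[:300] if 0 else cv2.resize(d["frame"],(400,300)))
o.append(cv2.resize(np.load("v_wrist.npz")["frame"][140:275,170:350],(400,300),interpolation=cv2.INTER_CUBIC))
cv2.imwrite("pics/v.png",np.vstack([np.hstack(o[1:3]),np.hstack([o[0],o[3]])]))
s=r.sense();print(s["tcp_pos"],s["orientation"],s["contact_force"])
for a in((8,40,.2),(12,20,.2),(-8,20,.2)):hold(s,*a)
E
```

```text
side [293 151]
scene [308 153]
[0.57003432 0.20179912 0.04494085] [ 3.1409283  -0.54834363  3.11447699] [ 0.83828424 -1.78686709 -2.34407765]
[0.0009, 0.0, 0.0005] [0.0, 0.002, 0.0]
[-0.0061, 0.0, 0.0196] [0.0, 0.002, 0.0]
[-0.0232, 0.0, 0.0092] [0.0, 0.002, 0.0]
```

View pics/v.png

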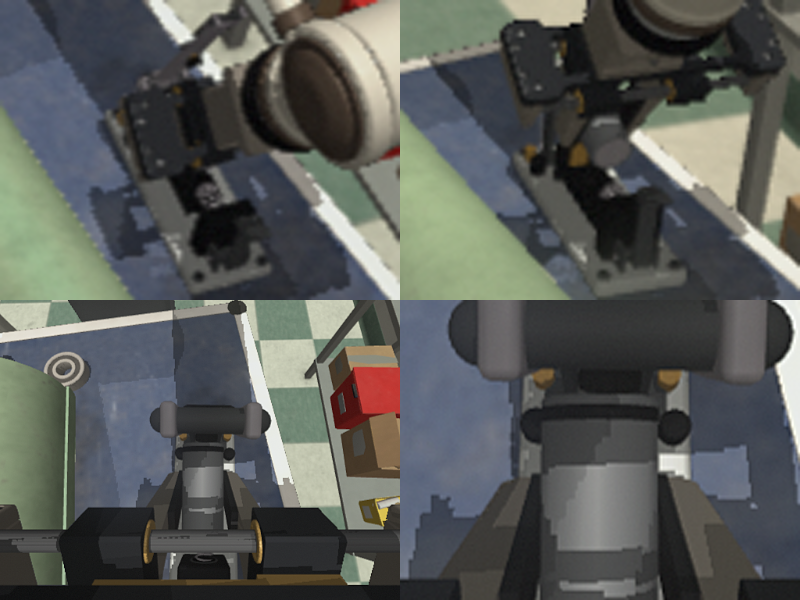

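The combined view shows the cell square in the hand and over the holder. In the wrist crop the holder's symmetric knobs centre on x≈605 and the cell on x≈600, so I'll shift about 1.5 mm to +y. Next I lower the flat end to spring height and then press.

carry_out([
  {"offset": [-0.003,0.0015,0.01],"dr": [0,0,0],"jaw": 0.02},
  {"offset": [-0.006,0.0015,0.0195],"dr": [0,0,0],"jaw": 0.02},
  {"offset": [-0.006,0.0015,0.0195],"dr": [0,0,0],"jaw": 0.02},
  {"offset": [-0.006,0.0015,0.0195],"dr": [0,0,0],"jaw": 0.02},
])

```text
time: 9.72
tcp_pos: [0.5625, 0.2033, 0.0227]
orientation: [-3.141, -0.554, 3.114]
contact_force: [0.9, -0.5, -0.7]
grip_width: 0.0321
grip_force: 45.0
```

```bash
sed -i 's/.600,.201,.0425/.600,.2024,.0425/' h.py; python3 - <<'E'
from bench import r
from h import *
s=r.sense();print(s["tcp_pos"],s["orientation"],s["contact_force"])
for a in((12,20,.2),(2,20,.2),(-8,20,.2),(-8,10,.1),(-8,2,0.02),(-8,0,0)):hold(s,*a)
E
```

```text
[0.56247416 0.20326143 0.02274874] [-3.14141799 -0.55364182  3.11421652] [ 0.88011009 -0.52136644 -0.71257442]
[-0.001, 0.0002, -0.0032] [-0.0, -0.004, 0.0]
[-0.0095, 0.0002, -0.0085] [-0.0, -0.004, 0.0]
[-0.018, 0.0002, -0.0138] [-0.0, -0.004, 0.0]
[-0.0276, 0.0002, -0.0055] [-0.0, -0.104, 0.0]
[-0.0353, 0.0002, 0.0008] [-0.0, -0.184, 0.0]
[-0.0372, 0.0002, 0.0023] [-0.0, -0.204, 0.0]
```

carry_out([
  {"offset": [-0.005,0,-0.004],"dr": [0,0,0],"jaw": 0.02},
  {"offset": [-0.01,0,-0.008],"dr": [0,0,0],"jaw": 0.02},
  {"offset": [-0.014,0,-0.011],"dr": [0,0,0],"jaw": 0.02},
  {"offset": [-0.018,0,-0.014],"dr": [0,0,0],"jaw": 0.02},
  {"offset": [-0.018,0,-0.014],"dr": [0,0,0],"jaw": 0.02},
  {"offset": [-0.018,0,-0.014],"dr": [0,0,0],"jaw": 0.02},
])

```text
time: 10.48
tcp_pos: [0.5838, 0.2026, 0.025]
orientation: [-3.141, -0.558, 3.114]
contact_force: [-6.4, -0.9, -2.9]
grip_width: 0.0321
grip_force: 45.0
```

```bash
cat > chk.py <<'E'
from bench import r
from h import *
s=r.sense();print(s["tcp_pos"],s["orientation"],s["contact_force"],s["grip_width"],s["torque"])
d=r.get_image("wrist");np.savez("w_last.npz",**d);g=cv2.cvtColor(d["frame"],cv2.COLOR_BGR2GRAY)
print("col",g[150:230:2,260].tolist())
for a in((12,20,.2),(-8,20,.2),(-8,10,.1),(-8,0,0),(-1,0,0)):hold(s,*a)
E
python3 chk.py; python3 - <<'E'
from h import *
g=cv2.cvtColor(np.load("v_wrist.npz")["frame"],cv2.COLOR_BGR2GRAY);print(g[150:230:2,260].tolist())
E
```

```text
[0.58382579 0.20262227 0.02497948] [-3.14088146 -0.55768766  3.11425274] [-6.42804783 -0.86730975 -2.88346637] 0.03213172078261135 [-0.00751065  0.57916707  0.0413283 ]
col [53, 54, 55, 55, 50, 47, 44, 45, 45, 45, 74, 96, 92, 25, 31, 96, 72, 80, 69, 34, 36, 33, 77, 81, 81, 80, 82, 80, 80, 82, 82, 81, 82, 80, 75, 152, 146, 146, 146, 145]
[0.016, 0.0002, 0.01] [-0.001, -0.008, 0.0]
[-0.001, 0.0002, -0.0006] [-0.001, -0.008, 0.0]
[-0.0107, 0.0002, 0.0076] [-0.001, -0.108, 0.0]
[-0.0203, 0.0002, 0.0154] [-0.001, -0.208, 0.0]
[-0.0144, 0.0002, 0.0191] [-0.001, -0.208, 0.0]
[54, 53, 55, 51, 49, 48, 46, 45, 40, 40, 37, 26, 29, 29, 26, 25, 48, 67, 55, 29, 31, 29, 69, 66, 65, 67, 67, 74, 82, 82, 82, 79, 116, 147, 145, 146, 146, 146, 145, 145]
```

carry_out([
  {"offset": [-0.0035,0,-0.002],"dr": [0,-0.004,0],"jaw": 0.02},
  {"offset": [-0.007,0,0.001],"dr": [0,-0.04,0],"jaw": 0.02},
  {"offset": [-0.0105,0,0.0035],"dr": [0,-0.075,0],"jaw": 0.02},
  {"offset": [-0.0133,0,0.006],"dr": [0,-0.108,0],"jaw": 0.02},
  {"offset": [-0.0133,0,0.006],"dr": [0,-0.108,0],"jaw": 0.02},
])

```text
time: 11.15
tcp_pos: [0.5916, 0.2027, 0.015]
orientation: [-3.141, -0.45, 3.115]
contact_force: [-8.9, -0.1, 5.1]
grip_width: 0.0322
grip_force: 45.0
```

```bash
python3 chk.py
```

```text
[0.59158417 0.2027064  0.01495595] [-3.14121873 -0.44980967  3.11487517] [-8.92944588 -0.13153868  5.13830252] 0.03222658369217224 [-0.04825793  1.42252958  0.00144593]
col [49, 47, 63, 104, 101, 102, 93, 33, 42, 42, 34, 116, 74, 77, 51, 85, 133, 156, 91, 72, 72, 87, 155, 151, 151, 150, 152, 152, 151, 151, 151, 151, 150, 149, 150, 150, 149, 150, 149, 151]
[0.0283, -0.0, 0.0025] [-0.001, 0.1, 0.001]
[0.0103, -0.0001, -0.0062] [-0.001, 0.1, 0.001]
[0.0015, -0.0001, 0.0031] [-0.001, 0.0, 0.001]
[-0.0072, -0.0001, 0.0118] [-0.001, -0.1, 0.001]
[-0.0009, -0.0001, 0.0149] [-0.001, -0.1, 0.001]
```

carry_out([
  {"offset": [-0.0005,0,0.0045],"dr": [0,-0.025,0],"jaw": 0.02},
  {"offset": [-0.002,0,0.008],"dr": [0,-0.05,0],"jaw": 0.02},
  {"offset": [-0.002,0,0.008],"dr": [0,-0.05,0],"jaw": 0.02},
])

```text
time: 11.58
tcp_pos: [0.5901, 0.2029, 0.0061]
orientation: [-3.142, -0.399, 3.115]
contact_force: [-7.6, 0.1, 2.3]
grip_width: 0.0319
grip_force: 45.0
```

```bash
python3 chk.py
```

```text
[0.59009476 0.20286691 0.0061072 ] [-3.14151153 -0.39925955  3.11480287] [-7.57072826  0.13142147  2.34474165] 0.03194011904345873 [ 0.0927642   0.99913309 -0.04319691]
col [51, 53, 157, 198, 196, 198, 206, 79, 53, 67, 71, 78, 95, 78, 64, 86, 135, 158, 93, 71, 71, 68, 159, 154, 152, 152, 153, 153, 153, 154, 154, 154, 154, 153, 153, 154, 153, 153, 152, 152]
[0.0305, -0.0002, -0.0076] [-0.0, 0.151, 0.001]
[0.012, -0.0002, -0.0154] [-0.0, 0.151, 0.001]
[0.0038, -0.0002, -0.0058] [-0.0, 0.051, 0.001]
[-0.0045, -0.0002, 0.0035] [-0.0, -0.049, 0.001]
[0.0019, -0.0002, 0.0062] [-0.0, -0.049, 0.001]
```

carry_out([
  {"offset": [-0.001,0,0.0025],"dr": [0,-0.025,0],"jaw": 0.02},
  {"offset": [-0.0018,0,0.0047],"dr": [0,-0.049,0],"jaw": 0.02},
  {"offset": [-0.0018,0,0.0047],"dr": [0,-0.049,0],"jaw": 0.02},
])

```text
time: 12.0
tcp_pos: [0.5906, 0.2031, 0.0011]
orientation: [3.141, -0.349, 3.115]
contact_force: [-5.9, 1.4, 2.0]
grip_width: 0.0318
grip_force: 45.0
```

```bash
python3 chk.py
```

```text
[0.59057792 0.20312092 0.00109341] [ 3.141023   -0.34870223  3.11460099] [-5.86078777  1.42432188  1.98602615] 0.03179933667581118 [ 0.19258819  0.88161946 -0.17374931]
col [115, 115, 114, 116, 113, 115, 115, 115, 114, 113, 111, 111, 112, 110, 110, 111, 109, 110, 111, 88, 88, 86, 83, 89, 158, 154, 154, 152, 152, 153, 152, 154, 153, 153, 155, 154, 153, 132, 88, 91]
[0.0322, -0.0004, -0.0137] [0.0, 0.201, 0.001]
[0.0134, -0.0004, -0.0206] [0.0, 0.201, 0.001]
[0.0056, -0.0005, -0.0105] [0.0, 0.101, 0.001]
[-0.0022, -0.0005, -0.0009] [0.0, 0.001, 0.001]
[0.0044, -0.0005, 0.0015] [0.0, 0.001, 0.001]
```

carry_out([
  {"offset": [0.0015,0,0.0015],"dr": [0,0,0],"jaw": 0.02},
  {"offset": [0.003,0,0.0025],"dr": [0,0,0],"jaw": 0.02},
  {"offset": [0.0044,0,0.003],"dr": [0,0,0],"jaw": 0.02},
  {"offset": [0.0044,0,0.003],"dr": [0,0,0],"jaw": 0.02},
])

```text
time: 12.55
tcp_pos: [0.5883, 0.2033, 0.0009]
orientation: [3.14, -0.343, 3.114]
contact_force: [-1.0, 2.1, 5.4]
grip_width: 0.0324
grip_force: 45.0
```

```bash
python3 chk.py
```

```text
[0.58826733 0.2033162  0.00093684] [ 3.14017955 -0.34277598  3.11432946] [-0.95594094  2.08664614  5.43452775] 0.03237084198165142 [ 0.32417855  0.44069649 -0.21583439]
col [103, 105, 105, 120, 137, 154, 171, 173, 178, 123, 130, 133, 111, 132, 131, 133, 132, 132, 133, 106, 110, 110, 111, 114, 114, 115, 114, 115, 113, 113, 113, 112, 111, 111, 110, 109, 110, 109, 110, 109]
[0.03, -0.0006, -0.0148] [0.001, 0.207, 0.0]
[0.0111, -0.0006, -0.0216] [0.001, 0.207, 0.0]
[0.0034, -0.0006, -0.0115] [0.001, 0.107, 0.0]
[-0.0043, -0.0006, -0.0018] [0.001, 0.007, 0.0]
[0.0023, -0.0006, 0.0006] [0.001, 0.007, 0.0]
```

carry_out([
  {"offset": [0,0,0],"dr": [0,0,0],"jaw": 0.045},
  {"offset": [0,0,0],"dr": [0,0,0],"jaw": 0.055},
  {"offset": [0,0,0],"dr": [0,0,0],"jaw": 0.06},
  {"offset": [0,0,0],"dr": [0,0,0],"jaw": 0.06},
])

```text
time: 13.1
tcp_pos: [0.5867, 0.2026, -0.001]
orientation: [-3.142, -0.346, 3.114]
contact_force: [0.4, -0.4, -0.8]
grip_width: 0.0599
grip_force: 0.0
```

carry_out([
  {"offset": [0,0,-0.02],"dr": [0,0,0],"jaw": 0.06},
  {"offset": [0,0,-0.06],"dr": [0,0,0],"jaw": 0.06},
  {"offset": [0,0,-0.1],"dr": [0,0,0],"jaw": 0.06},
  {"offset": [0,0,-0.14],"dr": [0,0,0],"jaw": 0.06},
  {"offset": [0,0,-0.14],"dr": [0,0,0],"jaw": 0.06},
])

```text
time: 13.72
tcp_pos: [0.6379, 0.2014, 0.1363]
orientation: [3.14, -0.336, 3.114]
contact_force: [-0.3, 0.2, -0.8]
grip_width: 0.0602
grip_force: 0.0
```

```bash
python3 - <<'E'
from bench import r
from h import *
s=r.sense();print(s["tcp_pos"],s["orientation"],s["contact_force"],s["joint_positions"].round(2))
d=r.get_image("wrist");np.savez("wa.npz",**d);g=cv2.cvtColor(d["frame"],cv2.COLOR_BGR2GRAY);print(d["pose"].round(3).tolist())
u=np.array([np.cos(PSI),np.sin(PSI),0])
for k in(-34,0,34,36,40):print(k,proj(d,SEAT+u*k/1000+[0,0,.0165]).round(1))
w=np.array([-u[1],u[0],0])
for k in(-.0165,.0165):print(k,proj(d,SEAT+w*k).round(1),proj(d,SEAT+.02*u+w*k).round(1))
for c in(250,258,262,266,270,278):print(c,g[100:300:4,c].tolist())
for row in range(140,260,15):print(row,g[row,225:305:2].tolist())
E
```

```text
[0.63794165 0.20142306 0.13632128] [ 3.14021211 -0.33558766  3.1142953 ] [-0.34712991  0.24018945 -0.77269987] [ 0.1   0.74  0.95  0.04  1.78 -1.44]
[[0.027, 0.998, -0.057, 0.63], [1.0, -0.027, 0.002, 0.201], [0.001, -0.057, -0.998, 0.35], [0.0, 0.0, 0.0, 1.0]]
-34 [260.  209.7]
0 [260.  177.4]
34 [260.  145.6]
36 [260.  143.7]
40 [260. 140.]
-0.0165 [274.7 179. ] [274.7 161.2]
0.0165 [245.1 179. ] [245.2 161.1]
250 [62, 59, 48, 42, 76, 86, 76, 48, 41, 98, 87, 44, 88, 51, 58, 65, 68, 62, 63, 65, 66, 66, 67, 69, 69, 67, 69, 62, 99, 98, 105, 81, 34, 39, 38, 37, 57, 77, 85, 104, 66, 55, 45, 44, 45, 45, 64, 87, 94, 53]
258 [62, 85, 41, 45, 75, 86, 76, 44, 77, 184, 163, 61, 108, 99, 126, 127, 129, 129, 130, 131, 132, 134, 135, 78, 81, 82, 81, 75, 88, 91, 82, 77, 34, 38, 39, 33, 37, 47, 44, 41, 41, 44, 45, 45, 45, 45, 58, 88, 92, 51]
262 [62, 83, 48, 43, 79, 86, 77, 47, 72, 190, 96, 61, 109, 99, 126, 129, 128, 128, 130, 130, 132, 131, 131, 78, 79, 80, 78, 74, 92, 107, 109, 75, 32, 38, 37, 35, 38, 47, 45, 40, 41, 43, 46, 45, 46, 43, 55, 85, 88, 48]
266 [64, 86, 47, 43, 95, 86, 78, 51, 48, 9
[... 1390 characters left out ...]
, 56, 54, 88, 116, 126, 124, 122, 97, 98, 69, 61, 65, 71, 72, 76, 78, 83, 79, 77, 73, 73, 69, 68, 59, 132, 123, 125, 129, 125, 122, 101, 62, 64, 64, 62, 63, 63, 66, 68]
215 [65, 65, 61, 81, 119, 127, 123, 129, 104, 95, 98, 99, 99, 100, 94, 100, 79, 79, 84, 88, 75, 121, 129, 125, 123, 124, 123, 123, 129, 123, 123, 100, 64, 67, 67, 66, 65, 66, 70, 67]
230 [61, 69, 79, 96, 124, 115, 98, 26, 41, 38, 42, 40, 40, 40, 40, 40, 40, 40, 38, 40, 39, 39, 39, 38, 37, 34, 35, 48, 132, 123, 119, 96, 61, 63, 66, 63, 57, 60, 62, 65]
245 [95, 96, 75, 166, 223, 220, 219, 230, 81, 107, 94, 50, 56, 90, 70, 49, 49, 49, 50, 47, 102, 85, 43, 58, 118, 110, 130, 125, 127, 122, 117, 93, 65, 65, 61, 60, 61, 61, 61, 59]
```

The cell is home: its flat end is at row ~209 and its edges at columns 245..274, as predicted. Next I go over the arm to its hinge side with the fingers shut.

```bash
cat >> h.py <<'E'
def pad(ph,r=.119,out=0.,tip=.033):
    """TCP for fingertip corner on the pad face at arm angle ph, standing off by out"""
    u=np.array([np.cos(PSI),np.sin(PSI),0]);h=.0055+out
    X=.068-r*np.cos(ph)+h*np.sin(ph)+.010;Z=.068+r*np.sin(ph)+h*np.cos(ph)
    p=SEAT+X*u;p[2]=Z-tip;return p
E
python3 - <<'E'
from bench import r
from h import *
s=r.sense();p=s["tcp_pos"]
go(s,[p[0],p[1],.25],PSI,0)
go(s,[.50,.204,.25],PSI,0);q=pad(1.2,out=.03);print(q);go(s,q,PSI,0)
E
```

```text
[0.0389, 0.0001, -0.1099] [0.001, -0.34, 0.0]
[0.1672, -0.0011, -0.0645] [0.001, -0.34, 0.0]
[0.53205906 0.20427515 0.15877635]
[0.1065, 0.0, 0.0108] [0.001, -0.34, 0.0]
```

carry_out([
  {"offset": [0.014,0,-0.04],"dr": [0,0,0],"jaw": 0.03},
  {"offset": [0.028,0,-0.08],"dr": [0,-0.1,0],"jaw": 0.01},
  {"offset": [0.039,0,-0.11],"dr": [0,-0.25,0],"jaw": 0},
  {"offset": [0.07,0,-0.1],"dr": [0,-0.34,0],"jaw": 0},
  {"offset": [0.12,0,-0.083],"dr": [0,-0.34,0],"jaw": 0},
  {"offset": [0.167,0,-0.065],"dr": [0,-0.34,0],"jaw": 0},
  {"offset": [0.167,0,-0.065],"dr": [0,-0.34,0],"jaw": 0},
], squeeze=10)

```text
time: 14.65
tcp_pos: [0.4948, 0.2053, 0.2464]
orientation: [-3.141, -0.01, 3.116]
contact_force: [-0.1, 0.2, 0.3]
grip_width: 0.0003
grip_force: 0.0
```

```bash
python3 - <<'E'
from bench import r
from h import *
s=r.sense();print(s["tcp_pos"],s["orientation"],s["grip_width"],s["contact_force"])
for k in(.03,.015,0.005):go(s,pad(1.2,out=k),PSI,0)
E
```

```text
[0.49479434 0.20531716 0.24640028] [-3.14089548 -0.01032852  3.11592491] 0.0003345273745954131 [-0.0921358   0.21898933  0.28572474]
[-0.0382, -0.0, 0.0872] [-0.001, -0.01, 0.002]
[-0.0522, -0.0, 0.0925] [-0.001, -0.01, 0.002]
[-0.0616, -0.0001, 0.0961] [-0.001, -0.01, 0.002]
```

carry_out([
  {"offset": [-0.005,0,0.045],"dr": [0,-0.01,0],"jaw": 0},
  {"offset": [-0.02,0,0.08],"dr": [0,-0.01,0],"jaw": 0},
  {"offset": [-0.038,0,0.087],"dr": [0,-0.01,0],"jaw": 0},
  {"offset": [-0.052,0,0.0925],"dr": [0,-0.01,0],"jaw": 0},
  {"offset": [-0.052,0,0.0925],"dr": [0,-0.01,0],"jaw": 0},
])

```text
time: 15.28
tcp_pos: [0.5514, 0.2034, 0.1552]
orientation: [-3.141, 0.004, 3.114]
contact_force: [0.5, 0.4, 0.7]
grip_width: 0.0005
grip_force: 0.0
```

```bash
python3 - <<'E'
from bench import r
from h import *
s=r.sense();print(s["tcp_pos"],s["orientation"],s["contact_force"])
for k in(1.2,1.05,.9,.75,.6,.45,.3,.15):go(s,pad(k),PSI,0)
E
```

```text
[0.55137196 0.20337241 0.15517159] [-3.14142271  0.00360315  3.11361706] [0.49053816 0.3864026  0.66006126]
[-0.0086, 0.0004, 0.0073] [-0.0, 0.004, -0.0]
[-0.025, 0.0004, 0.0143] [-0.0, 0.004, -0.0]
[-0.0402, 0.0004, 0.0237] [-0.0, 0.004, -0.0]
[-0.0538, 0.0004, 0.0352] [-0.0, 0.004, -0.0]
[-0.0656, 0.0004, 0.0487] [-0.0, 0.004, -0.0]
[-0.0752, 0.0004, 0.0637] [-0.0, 0.004, -0.0]
[-0.0824, 0.0004, 0.08] [-0.0, 0.004, -0.0]
[-0.0871, 0.0004, 0.0973] [-0.0, 0.004, -0.0]
```

Half of the arc first, then check for contact.

carry_out([
  {"offset": [-0.0085,0,0.007],"dr": [0,0,0],"jaw": 0},
  {"offset": [-0.017,0,0.011],"dr": [0,0,0],"jaw": 0},
  {"offset": [-0.025,0,0.0143],"dr": [0,0,0],"jaw": 0},
  {"offset": [-0.033,0,0.019],"dr": [0,0,0],"jaw": 0},
  {"offset": [-0.04,0,0.0237],"dr": [0,0,0],"jaw": 0},
  {"offset": [-0.04,0,0.0237],"dr": [0,0,0],"jaw": 0},
])

```text
time: 16.02
tcp_pos: [0.5911, 0.2024, 0.1319]
orientation: [-3.142, 0.004, 3.114]
contact_force: [-1.2, -0.4, 1.1]
grip_width: 0.0003
grip_force: 0.9
```

```bash
cat > c2.py <<'E'
from bench import r
from h import *
s=r.sense();print(s["tcp_pos"],s["orientation"],s["contact_force"],s["torque"])
for k in(.9,.75,.6,.45,.3,.15,.08,0):print(k,end=" ");go(s,pad(k),PSI,0)
for n in("side","scene"):np.savez("c_"+n+".npz",**r.get_image(n))
E
python3 c2.py;python3 - <<'E'
from h import *
# arm angle: where should the catch pin show for each angle; compare with start image by difference
for n,o in(("side","side0"),("scene","scene0")):
    d=np.load("c_"+n+".npz");a=np.load(o+".npz")
    for ph in(1.2,.9):
        u=np.array([np.cos(PSI),np.sin(PSI),0]);P=SEAT+u*(.068-.146*np.cos(ph));P[2]=.068+.146*np.sin(ph)
        q=proj(d,P);i=q.round().astype(int);print(n,ph,q.round(1),d["frame"][i[1]-1:i[1]+2,i[0]-1:i[0]+2].mean((0,1)).round(),a["frame"][i[1]-1:i[1]+2,i[0]-1:i[0]+2].mean((0,1)).round())
E
```

```text
[0.59105792 0.20242331 0.13187302] [-3.14156497  0.00420476  3.11400186] [-1.24039394 -0.37187242  1.13146564] [-0.09434197  0.14656799  0.00798678]
0.9 [-0.0006, 0.0002, 0.0002] [-0.0, 0.004, 0.0]
0.75 [-0.0142, 0.0002, 0.0118] [-0.0, 0.004, 0.0]
0.6 [-0.0259, 0.0002, 0.0253] [-0.0, 0.004, 0.0]
0.45 [-0.0355, 0.0002, 0.0403] [-0.0, 0.004, 0.0]
0.3 [-0.0428, 0.0002, 0.0566] [-0.0, 0.004, 0.0]
0.15 [-0.0475, 0.0002, 0.0739] [-0.0, 0.004, 0.0]
0.08 [-0.0488, 0.0002, 0.0821] [-0.0, 0.004, 0.0]
0 [-0.0496, 0.0002, 0.0916] [-0.0, 0.004, 0.0]
side 1.2 [361.2 155.3] [42. 46. 48.] [84. 89. 88.]
side 0.9 [366.1 172.8] [69. 70. 69.] [122. 141. 129.]
scene 1.2 [370.4 144.7] [59. 67. 71.] [71. 74. 75.]
scene 0.9 [375.9 160.1] [69. 71. 71.] [162. 188. 195.]
```

Contact: the reaction of (-1.2, 1.1) N points along the arm's normal at about 0.85 rad. I'll carry on along the arc.

carry_out([
  {"offset": [-0.0075,0,0.006],"dr": [0,0,0],"jaw": 0},
  {"offset": [-0.0142,0,0.0118],"dr": [0,0,0],"jaw": 0},
  {"offset": [-0.0205,0,0.0185],"dr": [0,0,0],"jaw": 0},
  {"offset": [-0.0259,0,0.0253],"dr": [0,0,0],"jaw": 0},
  {"offset": [-0.031,0,0.033],"dr": [0,0,0],"jaw": 0},
  {"offset": [-0.0355,0,0.0403],"dr": [0,0,0],"jaw": 0},
  {"offset": [-0.0428,0,0.0566],"dr": [0,0,0],"jaw": 0},
  {"offset": [-0.0428,0,0.0566],"dr": [0,0,0],"jaw": 0},
])

```text
time: 17.12
tcp_pos: [0.6336, 0.2014, 0.0741]
orientation: [3.141, 0.003, 3.114]
contact_force: [-1.9, -0.9, 2.8]
grip_width: 0.0004
grip_force: 1.3
```

```bash
python3 c2.py
```

```text
[0.63356576 0.20137197 0.07409617] [3.14143221e+00 2.99247349e-03 3.11396758e+00] [-1.90711335 -0.87050636  2.83354246] [-0.10265582  0.41944851 -0.04373755]
0.9 [0.0417, 0.0001, -0.0577] [0.0, 0.003, -0.0]
0.75 [0.0281, 0.0001, -0.0461] [0.0, 0.003, -0.0]
0.6 [0.0164, 0.0001, -0.0327] [0.0, 0.003, -0.0]
0.45 [0.0068, 0.0001, -0.0176] [0.0, 0.003, -0.0]
0.3 [-0.0005, 0.0001, -0.0013] [0.0, 0.003, -0.0]
0.15 [-0.0052, 0.0001, 0.0159] [0.0, 0.003, -0.0]
0.08 [-0.0065, 0.0001, 0.0241] [0.0, 0.003, -0.0]
0 [-0.0073, 0.0001, 0.0336] [0.0, 0.003, -0.0]
```

carry_out([
  {"offset": [-0.003,0,0.008],"dr": [0,0,0],"jaw": 0},
  {"offset": [-0.005,0,0.016],"dr": [0,0,0],"jaw": 0},
  {"offset": [-0.006,0,0.024],"dr": [0,0,0],"jaw": 0},
  {"offset": [-0.007,0,0.029],"dr": [0,0,0],"jaw": 0},
  {"offset": [-0.007,0,0.0335],"dr": [0,0,0],"jaw": 0},
  {"offset": [-0.007,0,0.0335],"dr": [0,0,0],"jaw": 0},
])

```text
time: 17.98
tcp_pos: [0.641, 0.2014, 0.0422]
orientation: [3.141, 0.005, 3.114]
contact_force: [-2.4, 0.7, 3.9]
grip_width: 0.0006
grip_force: 2.3
```

```bash
python3 c2.py|head -1
```

```text
[0.64101549 0.20143203 0.04224058] [3.1411227  0.00471967 3.1142542 ] [-2.36840856  0.73679026  3.92820946] [ 0.24449349  0.42953733 -0.03407695]
```

carry_out([
  {"offset": [0,0,0.003],"dr": [0,0,0],"jaw": 0},
  {"offset": [0,0,0.005],"dr": [0,0,0],"jaw": 0},
  {"offset": [0,0,0.005],"dr": [0,0,0],"jaw": 0},
])

```text
time: 18.45
tcp_pos: [0.6412, 0.2014, 0.0396]
orientation: [3.141, 0.005, 3.114]
contact_force: [-7.0, -0.6, 14.2]
grip_width: 0.0006
grip_force: 6.9
```

carry_out([
  {"offset": [0,0,0.002],"dr": [0,0,0],"jaw": 0},
  {"offset": [0,0,0.004],"dr": [0,0,0],"jaw": 0},
  {"offset": [0,0,0.004],"dr": [0,0,0],"jaw": 0},
])

```text
time: 18.82
tcp_pos: [0.6414, 0.2015, 0.0385]
orientation: [-3.142, 0.005, 3.115]
contact_force: [-14.4, -1.4, 28.1]
grip_width: 0.0005
grip_force: 14.0
```

carry_out([
  {"offset": [0.002,0,-0.009],"dr": [0,0,0],"jaw": 0},
  {"offset": [0.004,0,-0.02],"dr": [0,0,0],"jaw": 0},
  {"offset": [0.004,0,-0.02],"dr": [0,0,0],"jaw": 0},
])

```text
time: 19.2
tcp_pos: [0.6372, 0.2012, 0.0538]
orientation: [-3.142, 0.006, 3.114]
contact_force: [0.2, -0.1, -0.3]
grip_width: 0.0002
grip_force: 0.0
```

The force fell to zero as I lifted, so the catch holds the arm. I'll retreat and verify numerically.

carry_out([
  {"offset": [0.004,0,-0.05],"dr": [0,0,0],"jaw": 0},
  {"offset": [0.004,0,-0.1],"dr": [0,0,0],"jaw": 0},
  {"offset": [-0.02,0,-0.15],"dr": [0,0,0],"jaw": 0},
  {"offset": [-0.05,0,-0.19],"dr": [0,0,0],"jaw": 0},
  {"offset": [-0.05,0,-0.19],"dr": [0,0,0],"jaw": 0},
  {"offset": [-0.05,0,-0.19],"dr": [0,0,0],"jaw": 0},
])

```text
time: 19.95
tcp_pos: [0.6849, 0.1998, 0.241]
orientation: [-3.141, 0.001, 3.114]
contact_force: [-1.2, 1.1, -0.7]
grip_width: 0.0001
grip_force: 0.0
```

```bash
python3 - <<'E'
from bench import r
from h import *
s=r.sense();print(s["tcp_pos"],s["contact_force"])
d=r.get_image("wrist");np.savez("wz.npz",**d);f=d["frame"]
u=np.array([np.cos(PSI),np.sin(PSI),0]);w=np.array([-u[1],u[0],0])
g=cv2.cvtColor(f,cv2.COLOR_BGR2GRAY)
def P(x,y,z):p=SEAT+(x*u+y*w)/1000;p[2]=z/1000;return p
def at(p):
    i=proj(d,p).round().astype(int);return i.tolist(),(int(g[i[1],i[0]]) if 0<=i[1]<384 and 0<=i[0]<512 else None)
for x in range(68,-100,-8):print(x,"bar/pad",at(P(x,0,72)),"cell edge y+13",at(P(x,13,52)),"y-13",at(P(x,-13,52)))
for n in("side","scene"):
    e=r.get_image(n)
    for ph in(1.2,1.0):
        q=P(68-130*np.cos(ph),0,68+130*np.sin(ph));i=proj(e,q).round().astype(int);print(n,ph,i,e["frame"][i[1],i[0]],np.load(n+"0.npz")["frame"][i[1],i[0]])
E
```

```text
[0.68488499 0.19977507 0.24101297] [-1.23052214  1.08374658 -0.70657138]
68 bar/pad ([260, 46], 95) cell edge y+13 ([250, 50], 53) y-13 ([271, 50], 67)
60 bar/pad ([260, 54], 78) cell edge y+13 ([250, 57], 39) y-13 ([271, 57], 39)
52 bar/pad ([260, 61], 97) cell edge y+13 ([250, 63], 129) y-13 ([270, 63], 70)
44 bar/pad ([260, 68], 95) cell edge y+13 ([250, 70], 182) y-13 ([270, 70], 117)
36 bar/pad ([260, 75], 95) cell edge y+13 ([250, 77], 30) y-13 ([270, 77], 29)
28 bar/pad ([260, 82], 94) cell edge y+13 ([250, 83], 35) y-13 ([270, 83], 32)
20 bar/pad ([260, 89], 95) cell edge y+13 ([250, 90], 51) y-13 ([270, 90], 59)
12 bar/pad ([260, 95], 92) cell edge y+13 ([251, 96], 52) y-13 ([270, 96], 57)
4 bar/pad ([260, 102], 52) cell edge y+13 ([251, 102], 51) y-13 ([270, 102], 56)
-4 bar/pad ([260, 109], 50) cell edge y+13 ([251, 109], 52) y-13 ([270, 109], 56)
-12 bar/pad ([260, 115], 90) cell edge y+13 ([251, 115], 51) y-13 ([270, 115], 54)
-20 bar/pad ([260, 122], 91) cell edge y+13 ([251, 121], 49) y-13 ([270, 121], 52)
-28 bar/pad ([260, 128], 92) cell edge y+13 ([251, 127], 52) y-
[... 175 characters left out ...]
0, 139], 109)
-52 bar/pad ([260, 146], 38) cell edge y+13 ([251, 145], 37) y-13 ([270, 145], 33)
-60 bar/pad ([260, 152], 39) cell edge y+13 ([251, 150], 128) y-13 ([269, 150], 34)
-68 bar/pad ([260, 158], 156) cell edge y+13 ([251, 156], 194) y-13 ([269, 156], 24)
-76 bar/pad ([260, 164], 51) cell edge y+13 ([251, 162], 175) y-13 ([269, 162], 60)
-84 bar/pad ([260, 170], 53) cell edge y+13 ([251, 167], 173) y-13 ([269, 167], 79)
-92 bar/pad ([260, 176], 78) cell edge y+13 ([251, 173], 73) y-13 ([269, 173], 84)
side 1.2 [359 158] [135 153 153] [87 85 89]
side 1.0 [362 168] [162 182 182] [155 174 174]
scene 1.2 [369 149] [169 195 203] [72 72 76]
scene 1.0 [372 158] [167 193 201] [162 188 195]
```

The bar is level, with the pad dark between x -36 and -60 mm (it should be -47±15). The cell spans to -34 on both sides, and the robot is clear.

```bash
python3 -c "
from bench import r
print(r.close_job())"
```

```text
the job is handed in; nothing more can be done
None
```

The cell is seated home with its button to the fixed contact, the clamp arm is latched down over it, and the job is handed in; the closing checks were numeric (contact force and camera pixels), and no verdict was returned.

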